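Find the rocking tray lid and press it home

TASK

One of the four identical push-latch lids on the white lever tray is not seated: with a light press near the front or back end of each lid, find the one that rocks. Then press that lid firmly down in its middle until it is fully home and no longer rocks. Only light touches on the three sound lids (a firm push trips their latches), lift or prise nothing, and leave everything else where it stands.

Things in the scene. Friction and masses are not known exactly. Their poses are not given: they have to be found in the camera images.
- tray: White plastic lever tray, fixed, deck 230 x 370 mm, 26 mm high. Origin on the sideboard top under the middle of the row of four lids; x points to the back (deck from -65 to +165 mm), y left along the row. A fixed shelf (top 60 mm high, lip to 65) begins at x = 84 mm; a fixed lever (y 161 to 183, x 65 to 165 mm) is up to 66 mm high.
- place_1 (a point): Middle of the lid at place 1 (leftmost, +130 mm along the tray's y), on the deck's surface, 26 mm above the sideboard. A flat white lid, 70 mm along the tray's x by 56 mm along its y, with a dark gasket line round it. Lid tops stand 12 to 18 mm above the deck, at random: height does not tell which is loose. A sound lid does not give under less than about 8 N, wherever pressed.
- place_2 (a point): Middle of the lid at place 2 (+55 mm along the tray's y), on the deck's surface, 26 mm above the sideboard. A flat white lid, 70 mm along the tray's x by 56 mm along its y, with a dark gasket line round it. Lid tops stand 12 to 18 mm above the deck, at random: height does not tell which is loose. A sound lid does not give under less than about 8 N, wherever pressed.
- place_3 (a point): Middle of the lid at place 3 (-55 mm along the tray's y), on the deck's surface, 26 mm above the sideboard. A flat white lid, 70 mm along the tray's x by 56 mm along its y, with a dark gasket line round it. Lid tops stand 12 to 18 mm above the deck, at random: height does not tell which is loose. A sound lid does not give under less than about 8 N, wherever pressed.
- place_4 (a point): Middle of the lid at place 4 (rightmost, -130 mm along the tray's y), on the deck's surface, 26 mm above the sideboard. A flat white lid, 70 mm along the tray's x by 56 mm along its y, with a dark gasket line round it. Lid tops stand 12 to 18 mm above the deck, at random: height does not tell which is loose. A sound lid does not give under less than about 8 N, wherever pressed.
- rock (a joint): Tilt (rad) of the loose lid, whichever place it is at: 0 level. It rocks about the tray's y axis through its middle: pressing the back end (+x) makes it positive, to about 0.16, the front end negative, to -0.16. Under 2 N at 24 mm from the middle tilts it fully: that spot sinks 4 mm and stops. It springs back level. Pressing an end only rocks it and does not seat it.
- seat (a joint): How far the loose lid is pushed down into its seat (m): about 0 at the start, 0.005 fully home. Pushing it down near its middle takes about 16 N; it stays where it is left. Negative: pulled up. When home it no longer rocks.
- latch_a (a joint): How far one of the three sound lids (place not told) is pushed in (m): 0 at rest. It starts to give at about 8 N, then 1.2 N more for each mm, and springs back. Its latch trips (a fault) at 0.004, about 13 N.
- latch_b (a joint): How far one of the three sound lids (place not told) is pushed in (m): 0 at rest. It starts to give at about 8 N, then 1.2 N more for each mm, and springs back. Its latch trips (a fault) at 0.004, about 13 N.
- latch_c (a joint): How far one of the three sound lids (place not told) is pushed in (m): 0 at rest. It starts to give at about 8 N, then 1.2 N more for each mm, and springs back. Its latch trips (a fault) at 0.004, about 13 N.
- balm_jar: Small loose jar, 30 mm across, 26 mm high, standing on the deck between places 2 and 3; origin at its foot.
- black_remote: Loose black remote, 165 x 46 x 19 mm, lying on the raised shelf; origin at its underside.
- silver_remote: Loose silver remote, 145 x 54 x 20 mm, lying in front of the tray; origin at its underside.
- coaster: Loose round cork coaster, 96 mm across, 6 mm thick, beside the tray; origin at its underside.
- votive: Loose glass votive cup, 66 mm across, 62 mm high, on the coaster; origin at its foot.
- trinket_bowl: Loose ceramic bowl, 110 mm across, 38 mm high, beside the tray; origin at its foot.
- specs_case: Loose spectacles case, 155 x 58 x 36 mm, right of the tray; origin at its underside.

How it is judged:
By the outcome, as a careful person would: the job done as asked, in the order asked, and still so for the second after the job is handed in, with the robot touching nothing.
It also fails if it takes over 48 s, if anything falls off the work surface, if the arm or the gripper's body presses on something with over 40 N, if the wrist force passes 120 N, or if a joint passes its speed limit or range.

ROBOT

A 6-joint arm with a two-finger parallel gripper is mounted at the origin on the work surface. World frame = base frame: x ahead of the robot, y to its left, z up, the work surface at z = 0. Lengths are in m, angles in rad, forces in N, time in s.
With the tool pointing down it reaches from about 0.35 to 0.85 m from the base axis. Payload 8.1 kg.
Tool frame: the origin (TCP) lies between the finger pads; the fingertips stand 14 mm ahead of it and the grasp point (between the pads) lies 5 mm behind it (robot.tip_reach is the z of the fingertips in the tool frame, in m); z points along the fingers, y is the line along which they close (so a half turn about z gives the same grasp; the last joint's range is limited). The gripper opens to 93 mm and grips with 3 to 60 N. Pads are 15 mm wide; open, the fingers measure 128 mm over their backs; the gripper's body (75 mm by 188 mm) begins 65 mm behind the grasp point.
Start: joints at [-1.405, 0.13, 1.488, -0, 1.523, -0.085], TCP at [0.149, -0.581, 0.233] pointing down, gripper open.
Joint ranges: [-2.96, 2.96], [-0.89, 2.26], [0.02, 2.5], [-1.34, 4.48], [0, 2.73], [-2.66, 2.66]. Speed limits (rad/s): [2.39, 2.39, 2.79, 3.14, 3.14, 3.14].

INTERFACE

Orientations are given as a rotation vector (axis times angle).
In Python, from plant import robot gives the robot as it stands. The module is installed in compiled form; this text tells all that it offers.
- The arm moves only by the shell command python3 -m handwheel 'ROWS' [FORCE]. ROWS is JSON, a list of rows, each a list of 7 numbers: the closure, from -1 (fully open) to 1 (shut), then the shift along the tool's x, y, z each as a share of 100 cm, from -1 to 1, then the turn, a rotation vector about the tool's x, y, z each as a share of 180 degrees, from -1 to 1. In form: [[grip, tx, ty, tz, rx, ry, rz], ...]. A call has 1 to 20 rows; each row is the pose to reach, as a shift and turn from the pose commanded when the call began, along the tool's axes at that moment, turning the shorter way round; what a row does not reach only later rows make up. A row lasts 1/8 s, in which the tool goes at most 62.5 mm and 10.7 degrees, less where a joint would pass 70% of its speed; a pose out of reach is approached as far as the arm can. A call with a number of a shift or a turn outside -1 to 1 is refused whole. A call with a gripper value outside its range is refused whole. The fingers move at their own pace and stop on an object; FORCE is the grip in N (left out, the last holds). Time passes only in rows, so rows that repeat a pose let the fingers close. It gives the time, the measured TCP pose, the force, the opening and the grip force at its end, in the units of the state.
- robot.read_state(): the state, without advancing time (a new reading comes with each control period).
- robot.read_camera(name): name is "side" or "top" or "wrist"; returns a dict with "frame" (420x560x3 uint8, red, green, blue), "fx", "fy", "cx", "cy" (pixels), "rvec" (rotation vector, rad) and "tvec" (3), from world to camera coordinates, as OpenCV has them; the wrist camera has in their place "T_tool_cam" (4x4, takes a point from camera to tool coordinates, whose origin is the TCP and whose axes are the flange's). Camera axes: x right, y down, z forward; pixel columns grow to the right and rows downward; lengths in m; the calibration is good to about 2 mm. A picture is of the moment at which its call begins: read the wrist's pose just before it. There is no depth.
- robot.close_job(): hands the job in; it is judged then, once.
Trained networks look in a picture, given as the dict that the camera call returned (one of the last four; its "shot" number tells which), for a name from the list of things; names that differ only in an ending like _2 or _b are one class to them, and where a whole thing is asked for, a point or a joint stands for the part that bears it (a point fixed in the world has none). Each returns a list of dicts, best first, with "conf" (0 to 1); they miss things now and then, are a little off and sometimes report something else, mostly with a low value. They report only what shows in the picture. A call takes as long as a camera call.
- robot.regions_of(picture, name): "mask" (420x560 bool, what is visible of it) and "rect" ([left, top, right, bottom] in pixels, round what is visible of it).
The state is a dict: "t": time; "q": joint angles; "dq": joint speeds; "joint_torque": joint torques, N m; "tool_pos": TCP position; "orientation": TCP orientation; "force": force on the tool from outside, world axes, zero at the start; "wrist_torque": the same for the moment, N m; "opening": finger opening in m; "gripper_force": force on a finger pad.
Only numpy, scipy, OpenCV 4.12 (cv2) and the standard library are available. Lean on these libraries where they do the work, as an engineer would, in place of code of your own. Each camera call takes 0.05 s, during which the arm holds its last target. There are 200 camera calls.

## Working session

There is one attempt and no reset: what is moved stays moved. The work goes in short steps, Python scripts to look and compute and a shell command to move; the robot and the scene stay as the last step left them, time stands still between calls to the robot, and variables do not carry over. Pictures are saved under pics/ and viewed, at most 10 in all, crops included, and the job is handed in when it is done.

```bash
mkdir -p pics; python3 - <<'E'
from plant import robot
import cv2
s=robot.read_state(); print({k:(v if not hasattr(v,'round') else v) for k,v in s.items()})
for n in("top","side"):
    c=robot.read_camera(n); cv2.imwrite(f"pics/{n}0.png",c["frame"][:,:,::-1])
    print(n,c["fx"],c["cx"],c["cy"],c["rvec"],c["tvec"])
    for o in("tray","balm_jar","place_1","rock"):
        try:
            for r in robot.regions_of(c,o)[:5]: print(o,r["conf"],r["rect"],r["mask"].sum())
        except Exception as e: print(o,e)
E
```

```text
{'t': 0.0, 'q': array([-1.40542103e+00,  1.31173016e-01,  1.48926208e+00,  1.78459471e-06,
        1.52300377e+00, -8.53729686e-02]), 'dq': array([ 4.57894861e-04,  1.67845454e-03,  8.65959528e-04, -5.56491980e-05,
       -4.14424768e-04, -3.20261055e-04]), 'joint_torque': array([ 1.89505568e-04, -5.59851444e+01, -4.91747832e+01,  7.68607948e-02,
        3.58566467e-02, -1.40649931e-04]), 'tool_pos': array([ 0.14882588, -0.58069055,  0.2315898 ]), 'orientation': array([-3.11510383e+00, -3.92612585e-01,  1.13109301e-04]), 'force': array([ 0.19458176,  0.40900247, -1.61370172]), 'wrist_torque': array([-0.02555454,  0.00959302, -0.03247819]), 'gripper_force': 0.0, 'opening': 0.0930352195042645}
top 380.2545907302686 280.2352727284176 206.9532970735237 [ 2.15617841 -2.1868163   0.06336505] [0.01295816 0.55457777 1.04105903]
tray 0.59 [202.0, 147.6, 347.1, 248.7] 7521
balm_jar 0.5 [203.2, 142.6, 344.7, 249.0] 7695
balm_jar 0.47 [267.3, 202.7, 280.0, 208.9] 105
place_1 0.57 [197.6, 147.8, 347.1, 246.8] 7569
side 516.7299759170826 280.528313650915 214.18790470997752 [ 0.62455999 -2.64417631  1.17658024] [0.48929658 0.22423794 1.03947491]
tray 0.68 [183.8, 179.0, 327.2, 309.6] 8213
balm_jar 0.61 [263.7, 225.8, 281.8, 238.9] 194
place_1 0.81 [183.1, 177.9, 327.1, 314.0] 8550
rock 0.65 [265.5, 211.0, 304.2, 232.9] 587
rock 0.48 [356.5, 157.1, 416.2, 190.9] 1194
```

```bash
python3 - <<'E'
import cv2
a=cv2.imread("pics/top0.png")[110:290,160:400]; cv2.imwrite("pics/topc.png",cv2.resize(a,None,fx=3.3,fy=3.3,interpolation=cv2.INTER_CUBIC))
a=cv2.imread("pics/side0.png")[140:350,160:440]; cv2.imwrite("pics/sidec.png",cv2.resize(a,None,fx=2.8,fy=2.8,interpolation=cv2.INTER_CUBIC))
E
```

```text
(no output)
```

View pics/topc.png

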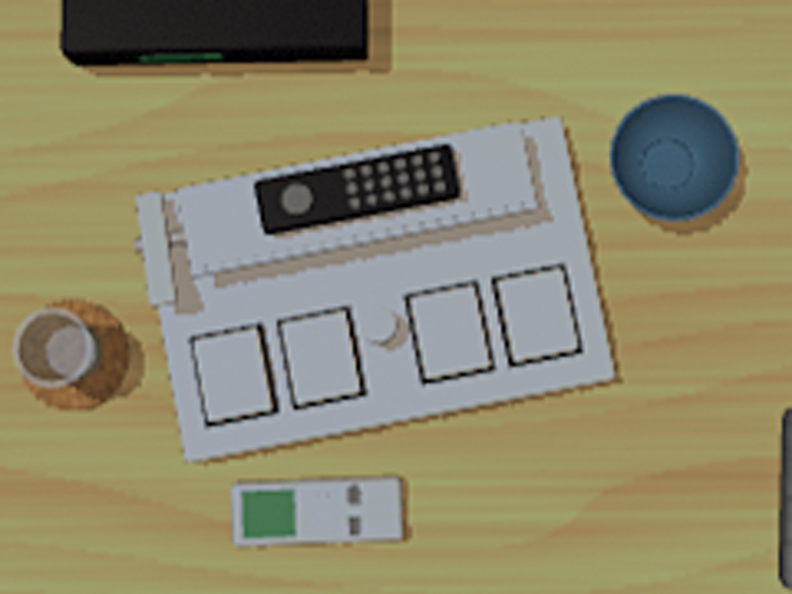

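View pics/sidec.png

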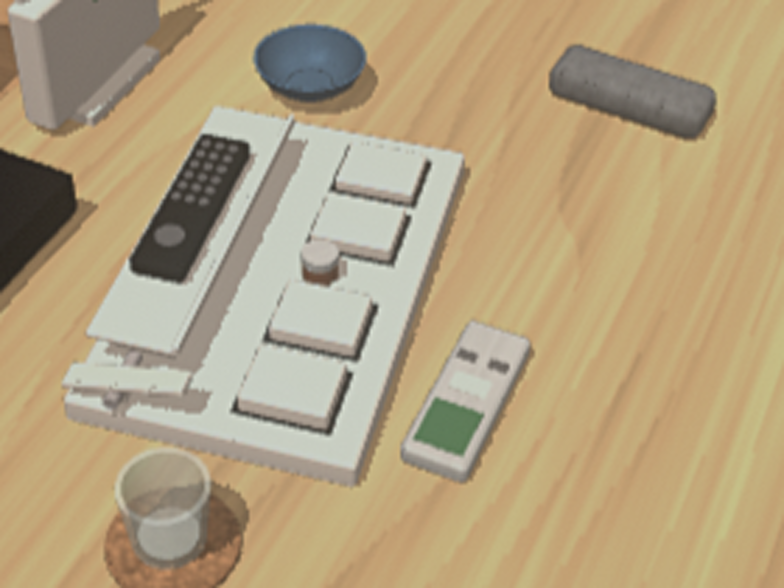

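The top crop shows the tray with deck corners at about (188,462), (612,380) and (558,118). The lids, from place 1 to 4, are at about (234,375), (321,358), (449,331) and (537,314), and the jar is at (384,327). The side view confirms this layout.

```bash
cat > h.py <<'E'
import numpy as np, cv2
from scipy.spatial.transform import Rotation as R
from scipy.optimize import least_squares
def proj(c,P): 
    K=np.array([[c["fx"],0,c["cx"]],[0,c["fy"],c["cy"]],[0,0,1]])
    return cv2.projectPoints(np.array(P,float),np.array(c["rvec"]),np.array(c["tvec"]),K,None)[0][:,0]
def T(p,P):  # tray (x,y,yaw) -> world
    P=np.atleast_2d(P).astype(float); c,s=np.cos(p[2]),np.sin(p[2])
    return np.c_[p[0]+c*P[:,0]-s*P[:,1],p[1]+s*P[:,0]+c*P[:,1],P[:,2]]
E
python3 - <<'E'
from h import *
from plant import robot
obs=[(188,462,-65,185,26),(612,380,-65,-185,26),(558,118,165,-185,26),(234,375,0,130,35),(321,358,0,55,35),(449,331,0,-55,35),(537,314,0,-130,35)]
side=[(352,484,-65,185,26),(464,153,-65,-185,26)]
o=np.array(obs,float);uv=o[:,:2]/3.3+[160,110];P=o[:,2:]/1000
o=np.array(side,float);uv2=o[:,:2]/2.8+[160,140];P2=o[:,2:]/1000
c=robot.read_camera("top");d=robot.read_camera("side")
f=lambda p:np.r_[(proj(c,T(p,P))-uv).ravel(),(proj(d,T(p,P2))-uv2).ravel()]
r=least_squares(f,[.55,0,0.2]);p=r.x
print(p,np.round(r.fun,1).tolist()); np.save("p.npy",p)
s=robot.read_state();Rt=R.from_rotvec(s["orientation"]);print(Rt.as_matrix().round(3))
for i,y in enumerate((130,55,-55,-130)):
  for x in(-24,0,24): print(i+1,x,T(p,[x/1e3,y/1e3,0]).round(3))
E
```

```text
[0.53315748 0.01865211 0.17468597] [-2.8, 0.2, 0.1, -0.0, 0.0, -1.0, -1.8, -0.3, -1.5, -0.3, -1.1, 0.4, -1.1, 0.4, 1.7, -6.0, 1.8, -0.8]
[[ 0.969  0.248 -0.   ]
 [ 0.248 -0.969  0.   ]
 [ 0.    -0.    -1.   ]]
1 -24 [[0.487 0.143 0.   ]]
1 0 [[0.511 0.147 0.   ]]
1 24 [[0.534 0.151 0.   ]]
2 -24 [[0.5   0.069 0.   ]]
2 0 [[0.524 0.073 0.   ]]
2 24 [[0.547 0.077 0.   ]]
3 -24 [[ 0.519 -0.04   0.   ]]
3 0 [[ 0.543 -0.036  0.   ]]
3 24 [[ 0.566 -0.031  0.   ]]
4 -24 [[ 0.532 -0.114  0.   ]]
4 0 [[ 0.556 -0.109  0.   ]]
4 24 [[ 0.579 -0.105  0.   ]]
```

View pics/top0.png

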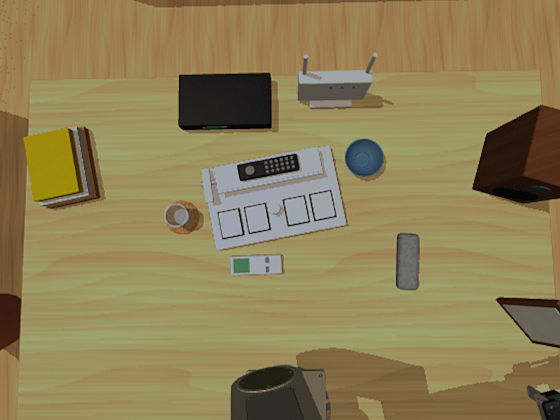

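The full top view shows a picture frame near (530,320), beside the start pose. I'll move left first, then forward.

```bash
python3 -m handwheel '[[1,0.093,-0.162,-0.02,0,0,0.024],[1,0.093,-0.162,-0.02,0,0,0.024],[1,0.093,-0.162,-0.02,0,0,0.024],[1,0.469,-0.494,-0.02,0,0,0.024],[1,0.469,-0.494,-0.02,0,0,0.024],[1,0.469,-0.494,-0.02,0,0,0.024],[1,0.469,-0.494,-0.02,0,0,0.024],[1,0.469,-0.494,-0.02,0,0,0.024],[1,0.469,-0.494,-0.02,0,0,0.024],[1,0.469,-0.494,-0.02,0,0,0.024],[1,0.469,-0.494,-0.02,0,0,0.024],[1,0.469,-0.494,-0.02,0,0,0.024]]' 5
python3 - <<'E'
from h import *
from plant import robot
s=robot.read_state();c=robot.read_camera("wrist")
cv2.imwrite("pics/w0.png",c["frame"][:,:,::-1])
np.savez("w0.npz",T=c["T_tool_cam"],k=[c["fx"],c["fy"],c["cx"],c["cy"]],pos=s["tool_pos"],ori=s["orientation"])
print(s["t"],s["tool_pos"],s["orientation"],s["force"],s["opening"]);print(np.round(c["T_tool_cam"],3))
E
```

```text
t: 2.1
tool_pos: [0.4817, 0.0173, 0.2522]
orientation: [-3.128, -0.284, 0.001]
force: [-1.0, 0.1, 0.1]
opening: 0.0001
gripper_force: 0.0
2.1 [0.48168841 0.0173308  0.25215776] [-3.12773181e+00 -2.83650385e-01  9.22827067e-04] [-1.01710432  0.05856211  0.11500675] 0.00012514286923281785
[[ 0.    -0.953 -0.302  0.085]
 [ 1.     0.    -0.001 -0.   ]
 [ 0.001 -0.302  0.953 -0.152]
 [ 0.     0.     0.     1.   ]]
```

View pics/w0.png

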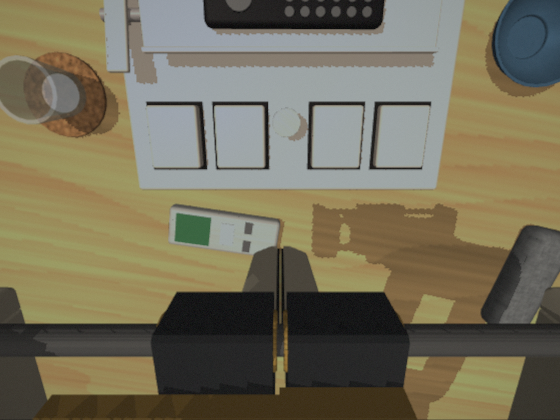

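The wrist view shows all four lids and the deck's front corners at (140,189) and (437,188). The lids sit in rows 101–171, with the row's outer edges at columns 147 and 431.

```bash
python3 - <<'E'
from h import *
z=np.load("w0.npz");fx,fy,cx,cy=z["k"]
Tw=np.eye(4);Tw[:3,:3]=R.from_rotvec(z["ori"]).as_matrix();Tw[:3,3]=z["pos"]
C=Tw@z["T"];Ci=np.linalg.inv(C)
def pw(W): 
    q=W@Ci[:3,:3].T+Ci[:3,3];return np.c_[fx*q[:,0]/q[:,2]+cx,fy*q[:,1]/q[:,2]+cy]
uv=np.array([(140,189),(437,188),(147,171),(430,171),(147,101),(431,101)],float)
def f(p):
    g=p[3]
    P=np.array([(-.065,.185,.026),(-.065,-.185,.026),(-.035-g,.158+g,.026),(-.035-g,-.158-g,.026),(.035+g,.158+g,.026),(.035+g,-.158-g,.026)])
    return (pw(T(p,P))-uv).ravel()
r=least_squares(f,[.533,.0187,.175,.002],x_scale=[.1,.1,.1,.01]);p=r.x;print(p,r.fun.round(1).tolist(),C[:3,3])
np.save("p.npy",p)
ori=R.from_matrix(Tw[:3,:3]);M=ori.as_matrix();print("yaw tool",np.arctan2(M[1,0],M[0,0]))
for i,y in enumerate((130,55,-55,-130)):
  for x in(-24,0): print(i+1,x,T(p,[x/1e3,y/1e3,0]).round(4), "tool shift",(M.T@(T(p,[x/1e3,y/1e3,.06+.014])[0]-z["pos"])).round(4))
E
```

```text
[0.53540244 0.01725466 0.18257844 0.00623883] [-1.1, 1.3, 1.0, 2.0, 6.2, 0.3, -6.2, -0.0, -2.7, -1.5, 2.8, -1.9] [0.56505496 0.03242323 0.40388536]
yaw tool 0.18088314862700286
1 -24 [[0.4882 0.1407 0.    ]] tool shift [ 0.0287 -0.12    0.1783]
1 0 [[0.5118 0.1451 0.    ]] tool shift [ 0.0527 -0.1201  0.1783]
2 -24 [[0.5018 0.067  0.    ]] tool shift [ 0.0288 -0.045   0.1782]
2 0 [[0.5254 0.0713 0.    ]] tool shift [ 0.0528 -0.0451  0.1782]
3 -24 [[ 0.5218 -0.0412  0.    ]] tool shift [0.029  0.065  0.1781]
3 0 [[ 0.5454 -0.0368  0.    ]] tool shift [0.053  0.0649 0.1781]
4 -24 [[ 0.5354 -0.1149  0.    ]] tool shift [0.0291 0.14   0.178 ]
4 0 [[ 0.559  -0.1106  0.    ]] tool shift [0.0531 0.1399 0.178 ]
```

```bash
python3 -m handwheel '[[1,0.028,0.14,0.10,0,0,0],[1,0.028,0.14,0.10,0,0,0],[1,0.028,0.14,0.10,0,0,0],[1,0.028,0.14,0.183,0,0,0],[1,0.028,0.14,0.183,0,0,0],[1,0.028,0.14,0.183,0,0,0],[1,0.028,0.14,0.183,0,0,0]]'
python3 - <<'E'
from h import *
from plant import robot
s=robot.read_state();c=robot.read_camera("side")
cv2.imwrite("pics/s1.png",cv2.resize(c["frame"][140:350,160:440,::-1],None,fx=2.8,fy=2.8,interpolation=cv2.INTER_CUBIC))
p=np.load("p.npy");d=s["tool_pos"][:2]-p[:2];a=p[2]
print(s["tool_pos"],s["force"],"tray xy",np.cos(a)*d[0]+np.sin(a)*d[1],-np.sin(a)*d[0]+np.cos(a)*d[1])
E
```

```text
t: 3.02
tool_pos: [0.5334, -0.1203, 0.0715]
orientation: [3.129, 0.274, 0.004]
force: [-0.1, 0.5, 0.6]
opening: 0.0002
gripper_force: 0.0
[ 0.53339617 -0.12034882  0.07150047] [-0.07867312  0.53434012  0.64227101] tray xy -0.026957003151479256 -0.1349520852509343
```

View pics/s1.png

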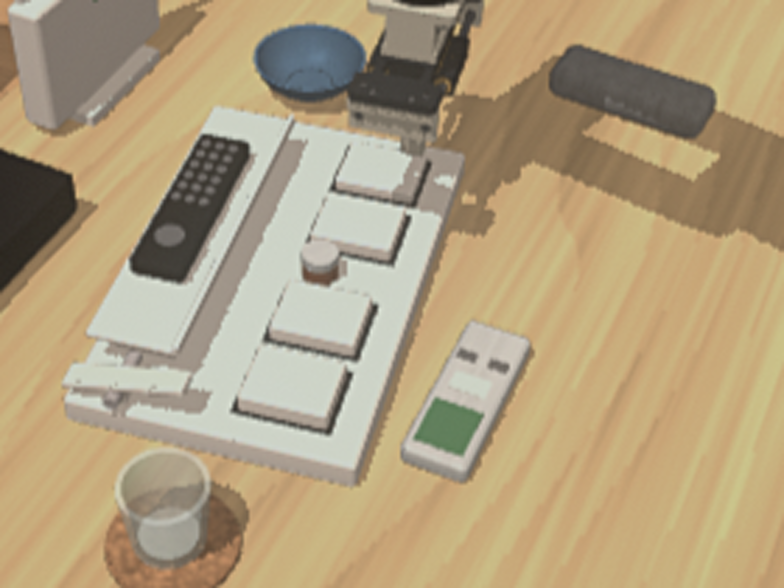

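The tips hang over the front part of lid 4, near (410,150) in the crop. Next I'll lower in small steps.

```bash
python3 -m handwheel '[[1,0.001,-0.004,0.011,0,0,0],[1,0.001,-0.004,0.011,0,0,0],[1,0.001,-0.004,0.011,0,0,0]]'; python3 -m handwheel '[[1,0,0,0.002,0,0,0],[1,0,0,0.002,0,0,0]]'; 
```

```text
t: 3.45
tool_pos: [0.5329, -0.1149, 0.0587]
orientation: [-3.129, -0.276, 0.0]
force: [-0.5, 0.0, -0.1]
opening: 0.0006
gripper_force: 0.0
t: 3.7
tool_pos: [0.5329, -0.1151, 0.0565]
orientation: [-3.129, -0.275, 0.0]
force: [0.4, -0.8, 0.8]
opening: 0.0004
gripper_force: 0.0
```

```bash
python3 -m handwheel '[[1,0,0,0.001,0,0,0],[1,0,0,0.001,0,0,0]]' | egrep 'tool|force'
```

```text
tool_pos: [0.5329, -0.1151, 0.0555]
force: [-0.3, -0.1, 0.2]
gripper_force: 0.0
```

```bash
python3 -m handwheel '[[1,0,0,0.001,0,0,0],[1,0,0,0.001,0,0,0]]' | egrep 'tool|force'
```

```text
tool_pos: [0.5329, -0.1151, 0.0545]
force: [-0.3, -0.5, 0.2]
gripper_force: 0.0
```

```bash
python3 -m handwheel '[[1,0,0,0.001,0,0,0],[1,0,0,0.001,0,0,0]]' | egrep 'tool|^force'
```

```text
tool_pos: [0.5329, -0.1151, 0.0535]
force: [-0.4, -0.3, 1.4]
```

```bash
python3 -m handwheel '[[1,0,0,0.001,0,0,0],[1,0,0,0.001,0,0,0]]' | egrep 'tool|^force'
```

```text
tool_pos: [0.5329, -0.1151, 0.0526]
force: [0.1, 0.3, 0.1]
```

```bash
python3 -m handwheel '[[1,0,0,0.001,0,0,0],[1,0,0,0.001,0,0,0]]' | egrep 'tool|^force'
```

```text
tool_pos: [0.533, -0.1152, 0.0523]
force: [-4.6, 0.9, 8.0]
```

```bash
python3 - <<'E'
from plant import robot
import numpy as np
F=[]
for i in range(6):
    robot.read_camera("wrist") ; s=robot.read_state(); F.append(s["force"])
print(np.mean(F,0),np.std(F,0),s["tool_pos"])
E
```

```text
[-3.69088803  0.54443336  6.79187283] [0.44816634 0.27678481 0.38961908] [ 0.53303337 -0.11516985  0.05237642]
```

Lid 4 is stiff: the force stays near zero until the tip is at about 38 mm, then reaches 7 N within 1 mm. I'll move to lid 3.

```bash
cat > f.py <<'E'
from plant import robot
import numpy as np
F=[]
for i in range(5):
    robot.read_camera("wrist"); s=robot.read_state(); F.append(s["force"])
print(s["t"].__round__(2),np.mean(F,0).round(2),s["tool_pos"].round(4))
E
python3 -m handwheel '[[1,0,0,-0.02,0,0,0],[1,0,0,-0.02,0,0,0],[1,0.001,-0.075,-0.02,0,0,0],[1,0.001,-0.075,-0.02,0,0,0],[1,0.001,-0.075,-0.007,0,0,0],[1,0.001,-0.075,-0.007,0,0,0],[1,0.001,-0.075,-0.007,0,0,0]]' | egrep 'tool|^force'; python3 f.py;  python3 -m handwheel '[[1,0,0,0.001,0,0,0],[1,0,0,0.001,0,0,0]]' | egrep 'tool|^force'
```

```text
tool_pos: [0.5207, -0.0421, 0.0581]
force: [-0.4, 0.3, 0.3]
6.38 [-0.26 -0.06  0.09] [ 0.5211 -0.0416  0.0589]
tool_pos: [0.5208, -0.0411, 0.0576]
force: [-0.3, -1.2, -0.1]
```

```bash
python3 -m handwheel '[[1,0,0,0.001,0,0,0],[1,0,0,0.001,0,0,0]]' | egrep '^force';python3 f.py
```

```text
force: [0.1, -0.2, 0.1]
7.12 [ 0.19 -0.16 -0.29] [ 0.5209 -0.0411  0.0567]
```

```bash
python3 -m handwheel '[[1,0,0,0.001,0,0,0],[1,0,0,0.001,0,0,0]]' | egrep '^force';python3 f.py
```

```text
force: [-0.1, -0.0, -0.6]
7.62 [ 0.05 -0.4   0.04] [ 0.5209 -0.0411  0.0557]
```

```bash
python3 -m handwheel '[[1,0,0,0.001,0,0,0],[1,0,0,0.001,0,0,0]]' | egrep '^force';python3 f.py
```

```text
force: [0.1, -0.2, 0.4]
8.12 [-0.01  0.05  0.39] [ 0.5209 -0.0411  0.0547]
```

```bash
python3 -m handwheel '[[1,0,0,0.001,0,0,0],[1,0,0,0.001,0,0,0]]' | egrep '^force';python3 f.py
```

```text
force: [-0.5, 1.4, 1.0]
8.62 [-1.01 -0.49  1.22] [ 0.5208 -0.0411  0.0537]
```

```bash
python3 -m handwheel '[[1,0,0,0.001,0,0,0],[1,0,0,0.001,0,0,0]]' | egrep '^force';python3 f.py
```

```text
force: [-2.4, -0.5, 2.7]
9.12 [-2.95 -1.    2.57] [ 0.5207 -0.0411  0.0526]
```

```bash
python3 -m handwheel '[[1,0,0,0.001,0,0,0],[1,0,0,0.001,0,0,0]]' | egrep '^force';python3 f.py
```

```text
force: [-5.6, 0.6, 7.1]
9.62 [-5.03 -0.42  6.53] [ 0.5208 -0.0411  0.052 ]
```

Lid 3 gave about 2.5 mm at 1–3 N and then stopped hard, so it rocks. I'll still test lids 2 and 1.

```bash
python3 -m handwheel '[[1,0,0,-0.028,0,0,0],[1,0,0,-0.028,0,0,0],[1,0.001,-0.11,-0.028,0,0,0],[1,0.001,-0.11,-0.028,0,0,0],[1,0.001,-0.11,-0.028,0,0,0],[1,0.001,-0.11,-0.008,0,0,0],[1,0.001,-0.11,-0.008,0,0,0],[1,0.001,-0.11,-0.008,0,0,0]]' | egrep 'tool|^force'; python3 f.py;  python3 -m handwheel '[[1,0,0,0.001,0,0,0],[1,0,0,0.001,0,0,0]]' | egrep 'tool|^force'
```

```text
tool_pos: [0.5028, 0.0667, 0.0597]
force: [-0.4, -0.9, -0.6]
10.88 [-0.06  0.02  0.57] [0.5031 0.0672 0.0602]
tool_pos: [0.5026, 0.0674, 0.0587]
force: [0.1, -0.4, -0.0]
```

```bash
python3 -m handwheel '[[1,0,0,0.001,0,0,0],[1,0,0,0.001,0,0,0]]' | egrep '^force';python3 f.py
```

```text
force: [0.6, 0.2, -0.4]
11.62 [-0.16 -0.03 -0.08] [0.5026 0.0674 0.0576]
```

```bash
python3 -m handwheel '[[1,0,0,0.001,0,0,0],[1,0,0,0.001,0,0,0]]' | egrep '^force';python3 f.py
```

```text
force: [-0.3, 0.5, -0.3]
12.12 [0.01 0.32 0.1 ] [0.5026 0.0673 0.0567]
```

```bash
python3 -m handwheel '[[1,0,0,0.001,0,0,0],[1,0,0,0.001,0,0,0]]' | egrep '^force';python3 f.py
```

```text
force: [0.3, -0.5, -0.5]
12.62 [-0.07  0.06  0.03] [0.5026 0.0674 0.0556]
```

```bash
python3 -m handwheel '[[1,0,0,0.001,0,0,0],[1,0,0,0.001,0,0,0]]' | egrep '^force';python3 f.py
```

```text
force: [-2.6, 0.5, 4.7]
13.12 [-2.4   0.03  5.08] [0.5028 0.0674 0.0551]
```

```bash
python3 -m handwheel '[[1,0,0,0.001,0,0,0],[1,0,0,0.001,0,0,0]]' | egrep '^force';python3 f.py
```

```text
force: [-4.2, -0.7, 8.5]
13.62 [-3.92 -0.31  8.08] [0.5028 0.0674 0.0544]
```

Lid 2 is stiff at once, going from 0 to 5 N and then 8 N. I'll test lid 1.

```bash
python3 -m handwheel '[[1,0,0,-0.02,0,0,0],[1,0,0,-0.02,0,0,0],[1,0.001,-0.075,-0.02,0,0,0],[1,0.001,-0.075,-0.02,0,0,0],[1,0.001,-0.075,-0.006,0,0,0],[1,0.001,-0.075,-0.006,0,0,0],[1,0.001,-0.075,-0.006,0,0,0]]' | egrep 'tool|^force'; python3 f.py;  python3 -m handwheel '[[1,0,0,0.001,0,0,0],[1,0,0,0.001,0,0,0]]' | egrep 'tool|^force'
```

```text
tool_pos: [0.4903, 0.1404, 0.059]
force: [0.7, 0.2, 0.4]
14.75 [-0.05 -0.01 -0.15] [0.4909 0.141  0.0599]
tool_pos: [0.4905, 0.1414, 0.0586]
force: [-0.9, -0.2, -0.3]
```

```bash
python3 -m handwheel '[[1,0,0,0.001,0,0,0],[1,0,0,0.001,0,0,0]]' | egrep '^force';python3 f.py
```

```text
force: [-1.0, 0.0, 0.2]
15.5 [0.03 0.03 0.25] [0.4906 0.1414 0.0577]
```

```bash
python3 -m handwheel '[[1,0,0,0.001,0,0,0],[1,0,0,0.001,0,0,0]]' | egrep '^force';python3 f.py
```

```text
force: [0.3, 0.7, 0.7]
16.0 [-0.35 -0.   -0.09] [0.4906 0.1414 0.0567]
```

```bash
python3 -m handwheel '[[1,0,0,0.001,0,0,0],[1,0,0,0.001,0,0,0]]' | egrep '^force';python3 f.py
```

```text
force: [-2.8, 0.4, 5.5]
16.5 [-2.59 -0.4   5.29] [0.4907 0.1414 0.0562]
```

Lid 1 is stiff too, so lid 3 is the loose one. I'll go to its middle.

```bash
python3 -m handwheel '[[1,0,0,-0.032,0,0,0],[1,0,0,-0.032,0,0,0],[1,0.023,0.185,-0.032,0,0,0],[1,0.023,0.185,-0.032,0,0,0],[1,0.023,0.185,-0.032,0,0,0],[1,0.023,0.185,-0.032,0,0,0],[1,0.023,0.185,-0.002,0,0,0],[1,0.023,0.185,-0.002,0,0,0],[1,0.023,0.185,-0.002,0,0,0]]' | egrep 'tool|^force'; python3 f.py
python3 - <<'E'
from h import *
from plant import robot
c=robot.read_camera("side")
cv2.imwrite("pics/s2.png",cv2.resize(c["frame"][160:300,200:380,::-1],None,fx=4,fy=4,interpolation=cv2.INTER_CUBIC))
s=robot.read_state();p=np.load("p.npy");d=s["tool_pos"][:2]-p[:2];a=p[2]
print("tray xy",np.cos(a)*d[0]+np.sin(a)*d[1],-np.sin(a)*d[0]+np.cos(a)*d[1])
E
```

```text
tool_pos: [0.5448, -0.0359, 0.0574]
force: [-0.9, -0.4, -0.4]
17.88 [-0.28 -0.03  0.  ] [ 0.5456 -0.0364  0.0581]
tray xy 0.00031414709721906686 -0.05474598375726226
```

View pics/s2.png

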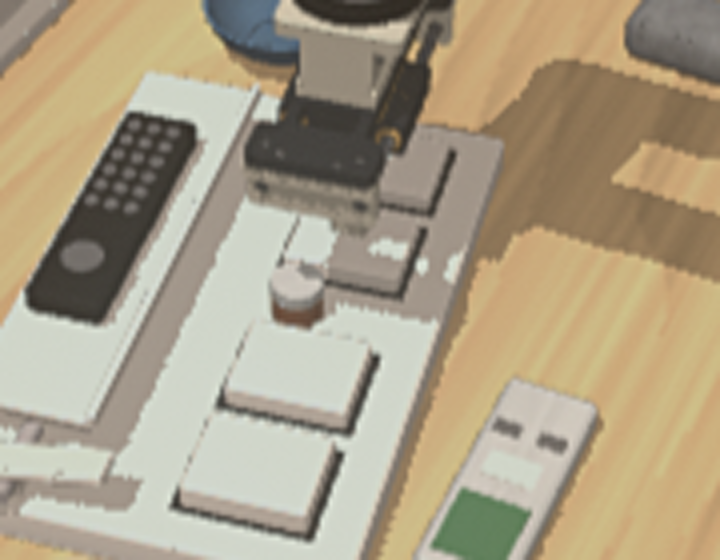

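The tip is over the middle of lid 3, near (355,235), and the jar at (297,292) is undisturbed. Pressing down now.

```bash
python3 -m handwheel '[[1,0,0,0.002,0,0,0],[1,0,0,0.004,0,0,0],[1,0,0,0.005,0,0,0],[1,0,0,0.005,0,0,0]]' | egrep 'tool|^force'
```

```text
tool_pos: [0.5457, -0.0367, 0.0536]
force: [-4.2, 0.4, 10.0]
```

```bash
python3 -m handwheel '[[1,0,0,0.001,0,0,0],[1,0,0,0.0015,0,0,0],[1,0,0,0.0015,0,0,0]]' | egrep 'tool|^force'
```

```text
tool_pos: [0.5457, -0.0367, 0.0526]
force: [-6.7, 0.9, 14.9]
```

```bash
python3 -m handwheel '[[1,0,0,0.001,0,0,0],[1,0,0,0.0015,0,0,0],[1,0,0,0.0015,0,0,0]]' | egrep 'tool|^force'
```

```text
tool_pos: [0.5457, -0.0367, 0.0512]
force: [-7.8, 1.1, 14.2]
```

```bash
python3 -m handwheel '[[1,0,0,0.001,0,0,0],[1,0,0,0.0015,0,0,0],[1,0,0,0.0015,0,0,0]]' | egrep 'tool|^force'
```

```text
tool_pos: [0.5457, -0.0368, 0.0499]
force: [-9.0, 2.7, 16.7]
```

```bash
python3 -m handwheel '[[1,0,0,0.001,0,0,0],[1,0,0,0.0015,0,0,0],[1,0,0,0.0015,0,0,0]]' | egrep 'tool|^force'
```

```text
tool_pos: [0.5459, -0.0368, 0.0497]
force: [-14.6, 2.7, 29.2]
```

```bash
python3 -m handwheel '[[1,0,0,0.0008,0,0,0],[1,0,0,0.0008,0,0,0]]' | egrep 'tool|^force'
python3 -m handwheel '[[1,0,0,-0.008,0,0,0],[1,0,0,-0.012,0,0,0],[1,-0.024,0,-0.012,0,0,0],[1,-0.024,0,-0.006,0,0,0],[1,-0.024,0,-0.006,0,0,0],[1,-0.024,0,-0.006,0,0,0]]' | egrep '^t:|tool|^force'
```

```text
tool_pos: [0.5459, -0.0368, 0.0496]
force: [-16.7, 2.2, 37.0]
t: 20.92
tool_pos: [0.5223, -0.0409, 0.0517]
force: [-0.8, 0.5, -0.2]
```

```bash
python3 -m handwheel '[[1,0,0,0.001,0,0,0],[1,0,0,0.001,0,0,0]]' | egrep '^force';python3 f.py
```

```text
force: [0.5, -0.1, 0.4]
21.43 [-0.39 -0.13 -0.02] [ 0.5219 -0.0409  0.0509]
```

```bash
python3 -m handwheel '[[1,0,0,0.001,0,0,0],[1,0,0,0.001,0,0,0]]' | egrep '^force';python3 f.py
```

```text
force: [0.3, 0.1, 0.6]
21.93 [-0.19 -0.05  1.02] [ 0.5219 -0.0409  0.0499]
```

```bash
python3 -m handwheel '[[1,0,0,0.0005,0,0,0],[1,0,0,0.0005,0,0,0]]' | egrep '^force';python3 f.py
```

```text
force: [-2.3, -0.0, 5.5]
22.43 [-2.3  -0.06  5.16] [ 0.5219 -0.041   0.0497]
```

The front end is now stiff at the same height as the middle, so the lid is home. I'll retract, check and hand in.

```bash
python3 -m handwheel '[[1,0,0,-0.03,0,0,0],[1,-0.05,0,-0.16,0,0,0],[1,-0.05,0,-0.16,0,0,0],[1,-0.05,0,-0.16,0,0,0],[1,-0.05,0,-0.16,0,0,0],[1,-0.05,0,-0.16,0,0,0]]' | egrep '^t:|tool|^force'
python3 - <<'E'
from plant import robot
import cv2
c=robot.read_camera("side")
cv2.imwrite("pics/s3.png",cv2.resize(c["frame"][140:350,160:440,::-1],None,fx=2.8,fy=2.8,interpolation=cv2.INTER_CUBIC))
E
```

```text
t: 23.18
tool_pos: [0.4718, -0.0494, 0.2072]
force: [-0.2, -0.3, -0.4]
```

View pics/s3.png

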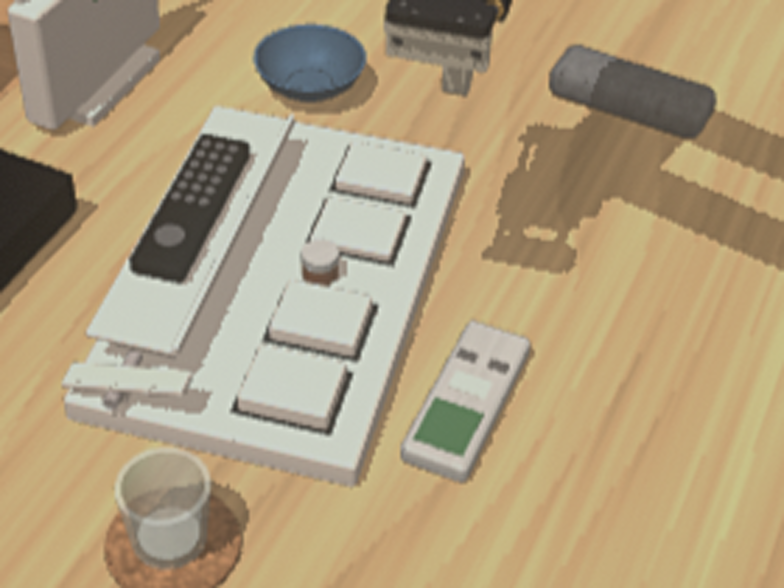

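The picture shows lid 3, near (362,228), sitting lower than before. The jar at (320,262) and everything else in view are where they stood.

```bash
python3 -c "
from plant import robot
print(robot.close_job())"
```

```text
the job is handed in; nothing more can be done
None
```

The lid at place 3 was the loose one: I pressed it home in its middle and its front end no longer rocks, the other three got only light touches (up to about 8 N), and the job is handed in at about 23 s.

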